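# Grease the modelling turntable

### The job

In the art room, first give the modelling turntable's disc one full turn counter-clockwise (seen from above) by its upright finger knob, to work the bearing. Then let go of it, take the push-type grease gun out of its wooden holder and press its coupler squarely onto the tilted grease nipple on the turntable's foot until it snaps on, and go on pushing so that the gun's nose spring is compressed at least half-way. Finish holding it there, the gun still in the gripper and pressed against its spring; leave everything else on the table where it is.

Things in the scene. Friction and masses are not known exactly. Their poses are not given: they have to be found in the camera images.
- turntable: grey cast foot of the modelling turntable, fixed to the table, 170 mm across; origin on the table on the vertical axis of its disc. A 50 mm wide bar runs from it along its -y and carries the nipple, 155 mm from the disc's axis. The aluminium disc on top is 180 mm across, its upper face at height 64 mm
- wheel (a joint): angle of the disc (rad), grows counter-clockwise seen from above, turns without end or stop, stays where it is left; between -0.25 and 0 at the start. Turning it takes about 2 N at the knob
- wheel_knob (a point): middle height (84 mm above the table) of the upright black round finger knob on the disc: 20 mm diameter, from the disc's face at 64 mm up to 104 mm, 65 mm from the disc's axis. The knob spins freely about its own axis, so it can be carried round with the gripper's heading unchanged
- holder: wooden block 80 x 80 x 95 mm tall, fixed, with an upright 39 mm through hole in which the gun hangs by its collar; origin at the centre of its underside
- gun: push-type grease gun, about 0.32 kg, hanging upright by its collar (48 mm dia, 8 thick) on the holder's top, nose down. Origin on its axis at the collar's underside; z away from the nose. Square black grip 30 x 30 mm at z = 8 to 48 mm, flats across x and y; 24 mm round end cap to 54 mm. Below: barrel 32 mm dia to z = -45, thin stem, coupler with its mouth at z = -80 mm. Mass and friction vary
- coupler_mouth (a point): centre of the coupler's open mouth, the nose end, on the gun's axis 80 mm below its origin (less when the spring is pressed in); axes as the gun's. The coupler is a steel sleeve 21 mm long, 28 mm dia (33 at the mouth), bore 18 mm, 15 mm deep, funnel mouth 23 mm wide; three sprung jaws in it pass over the nipple's head at 4 to 8 N and snap in behind it
- coupler (a joint): how far the coupler has slid up into the barrel against its spring (m): 0 as it hangs, 0.010 at the stop. The spring takes about 10 N to start it moving and 15.6 N at the stop
- nipple: steel button-head grease nipple standing on a slanted round boss on the turntable's foot, fixed. Origin at its foot (50 mm above the table), z along its axis outward; the axis leans 0.5 rad (29 degrees) from vertical towards the turntable's -x. Hexagon-like base 22 mm wide and 3.5 mm high, neck 10 mm diameter, head 16 mm diameter with a coned top; the top is at z = 20 mm
- nipple_seat (a point): point on the nipple's axis, 5 mm from its foot, axes as the nipple's: the centre of the coupler's mouth is here when the coupler is fully on (the nipple's top against the bottom of the bore)
- primer_can: bystander: closed round can, 66 mm diameter, 95 mm tall, standing; origin at the centre of its underside
- tape_roll: bystander: roll of tape lying flat, 56 mm diameter, 24 mm high; origin at the centre of its underside
- paint_tube0: bystander: paint tube standing on its cap, 32 mm diameter, 100 mm tall; origin under its centre
- paint_tube1: bystander: paint tube, the same
- paint_tube2: bystander: paint tube, the same
- brush: bystander: flat paint brush, about 200 mm long, lying on the table
- water_pot: bystander: white cup, 76 mm diameter, 80 mm tall; origin at the centre of its underside
- medium_jar: bystander: amber jar, 60 mm diameter, 85 mm tall; origin at the centre of its underside

How it is judged:
On the way, in this order (a step that is already met when the one before it is completed fails the run):
1. the disc has been given a full turn counter-clockwise (joint above 5.85 rad) while the gun still hangs in its holder (value of joint wheel above 5.85 rad and distance of gun from where it was at the start of the episode below 0.02 m), for 0.1 s.
2. the gun has been lifted out: its coupler's mouth is above the holder's top (z of coupler_mouth in the frame of holder above 0.097 m), for 0.1 s.
3. the coupler has snapped fully onto the nipple (distance between coupler_mouth and nipple_seat below 0.0025 m and angle between the z axis of coupler_mouth and the z axis of nipple, either way round below 0.1 rad), for 0.1 s.
At the end, for the whole second after the job is handed in: the gripper holds the gun with its coupler fully home on the nipple (mouth within 2.5 mm of the seat, axes within 0.1 rad), its nose spring compressed by more than 4 mm of its 10 mm, the coupler bearing on the nipple with over 5 N and the gun at rest; the disc still has its full turn (above 5.7 rad) (all of step 3 and value of joint coupler above 0.004 m and contact force between gun and nipple above 5 N and contact force between the fingers and gun above 3 N and linear speed of gun below 0.02 m/s and value of joint wheel above 5.7 rad); the arm keeps its last pose, push and grip.
It fails at once if a bystander was moved by more than 30 mm or knocked over (distance of any of primer_can, tape_roll, paint_tube0, paint_tube1, paint_tube2, brush, water_pot, medium_jar from where it was at the start of the episode above 0.03 m or angle between any of primer_can, paint_tube0, paint_tube1, paint_tube2, water_pot, medium_jar's own z axis and vertical above 0.6 rad).
It also fails if it takes over 54 s, if anything falls off the work surface, if the arm or the gripper's body presses on something with over 40 N, if the wrist force passes 120 N, or if a joint passes its speed limit or range.

### The arm

A 6-joint arm with a two-finger parallel gripper is mounted at the origin on the work surface. World frame = base frame: x ahead of the robot, y to its left, z up, the work surface at z = 0. Lengths are in m, angles in rad, forces in N, time in s.
With the tool pointing down it reaches from about 0.375 to 0.975 m from the base axis. Payload 3.8 kg.
Tool frame: the origin (TCP) lies midway between the tips of the shut fingers; the grasp point (between the pads) lies 19 mm behind it; z points along the fingers, y is the line along which they close (so a half turn about z gives the same grasp; the last joint's range is limited). The gripper opens to 85 mm and grips with 20 to 120 N. Pads are 22 mm wide; open, the fingers measure 114 mm over their backs; the gripper's body (76 mm by 85 mm) begins 54 mm behind the grasp point. The pads swing forward as they close: fully open they stand 13 mm farther back than shut.
Start: joints at [1.175, 0.264, 1.604, -0, 1.274, -0.037], TCP at [0.237, 0.632, 0.231] pointing down, gripper open.
Joint ranges: [-2.63, 2.63], [-0.94, 2.18], [0.31, 2.57], [-1.31, 4.45], [0, 2.66], [-2.55, 2.55]. Speed limits (rad/s): [2.57, 2.57, 3.14, 3.14, 3.14, 3.14].

### API

Orientations are given as a rotation vector (axis times angle).
In Python, from workcell import sensors, viewer, job gives the robot as it stands.
- The arm moves only by the shell command python3 -m inch 'ROWS' [FORCE]. ROWS is JSON, one flat list of numbers, 7 for each row, row after row: the shift along the tool's x, y, z in mm, then the turn, a rotation vector about the tool's x, y, z in degrees, then the finger opening in mm, from 0 to 85.4. A call has exactly 8 rows; each row shifts and turns the commanded pose from where the row before left it, along the tool's axes as they then stand; what a row does not reach is not made up. A row lasts 1/10 s, in which the tool goes at most 50 mm and 8.59 degrees, less where a joint would pass 70% of its speed; a pose out of reach is approached as far as the arm can. A call is refused whole if a number of a shift passes 50 or a number of a turn 8.59, either way. A call with a gripper value outside its range is refused whole. The fingers move at their own pace and stop on an object; FORCE is the grip in N (left out, the last holds). Time passes only in rows, so rows that do not move let the fingers close, or fill a call up. It gives the time, the measured TCP pose, the force, the opening and the grip force at its end, in the units of the state.
- sensors.read_state(): the state, without advancing time (a new reading comes with each control period).
- viewer.read_camera(name): name is "scene" or "side" or "wrist"; returns the picture (400x640x3 uint8, red, green, blue); there is no depth.
- viewer.camera_params(name): a dict with "K" (3x3 intrinsics, pixels), "k1" (the pictures are not rectified: a ray, as slopes to the right and down, at radius r is drawn at 1 + k1 r^2 times it, then the intrinsics apply), "world_to_cam" (4x4, takes a point from world to camera coordinates). Camera axes: x right, y down, z forward; pixel columns grow to the right and rows downward; lengths in m; the calibration is good to about 2 mm. A picture is of the moment at which its call begins: read the wrist's pose just before it. camera_params takes no time and is no camera call; for the wrist camera it gives the pose at the moment of the call.
- job.finish_job(): hands the job in; it is judged then, once.
The state is a dict: "time": time; "q": joint angles; "joint_vel": joint speeds; "joint_torque": joint torques, N m; "tool_pos": TCP position; "tcp_rot": TCP orientation; "wrist_force": force on the tool from outside, world axes, zero at the start; "torque": the same for the moment, N m; "width": opening from 0.0 (shut) to 1.0 (fully open); "grip_force": force on a finger pad.
Only numpy, scipy, OpenCV 4.12 (cv2) and the standard library are available. Lean on these libraries where they do the work, as an engineer would, in place of code of your own. Each camera call takes 0.05 s, during which the arm holds its last target. There are 200 camera calls.

## Working session

There is one attempt and no reset: what is moved stays moved. The work goes in short steps, Python scripts to look and compute and a shell command to move; the robot and the scene stay as the last step left them, time stands still between calls to the robot, and variables do not carry over. Pictures are saved under pics/ and viewed, at most 10 in all, crops included, and the job is handed in when it is done.

```bash
ls; mkdir -p pics
python3 - <<'E'
from workcell import sensors, viewer
import cv2,numpy as np
s=sensors.read_state(); print(s)
for n in ["scene","side","wrist"]:
    p=viewer.camera_params(n); im=viewer.read_camera(n)
    cv2.imwrite(f"pics/{n}0.png",im[:,:,::-1]); print(n,p["K"],p["k1"],np.round(p["world_to_cam"],3).tolist())
E
```

```text
pics
{'time': 0.0, 'q': array([ 1.17512597e+00,  2.64725122e-01,  1.60539601e+00, -1.67900588e-05,
        1.27369385e+00, -3.68860849e-02]), 'joint_vel': array([-0.00113223,  0.00093473, -0.00101892, -0.00066538, -0.0003065 ,
        0.00133331]), 'joint_torque': array([ 1.42747816e-03, -5.15112054e+01, -3.67314148e+01,  1.14926029e-04,
        1.28049802e-02, -3.93861669e-06]), 'tool_pos': array([0.23672978, 0.63133663, 0.22996903]), 'tcp_rot': array([-0.56046882, -3.09072316,  0.00341441]), 'wrist_force': array([-0.28626736,  0.18828678,  1.22971085]), 'torque': array([ 0.01346526, -0.04342883, -0.00526974]), 'grip_force': 0.0, 'width': 0.9983312291767591}
scene [[429.15112991   0.         328.50321806]
 [  0.         429.15112991 202.62585988]
 [  0.           0.           1.        ]] -0.014986767135760594 [[-0.874, 0.486, 0.011, 0.449], [0.328, 0.606, -0.724, -0.15], [-0.359, -0.629, -0.689, 1.284], [0.0, 0.0, 0.0, 1.0]]
side [[475.47777153   0.         315.58079532]
 [  0.         475.47777153 200.96428819]
 [  0.           0.           1.        ]] -0.0490331237809221 [[0.696, -0.718, 0.005, -0.329], [-0.405, -0.398, -0.823, 0.305], [0.594, 0.57, -0.568, 0.858], [0.0, 0.0, 0.0, 1.0]]
wrist [[285.06521262   0.         321.89288438]
 [  0.         285.06521262 193.70053692]
 [  0.           0.           1.        ]] -0.02134824283545802 [[0.352, 0.936, -0.002, -0.672], [0.904, -0.34, 0.258, -0.034], [0.241, -0.093, -0.966, 0.379], [0.0, 0.0, 0.0, 1.0]]
```

View pics/scene0.png

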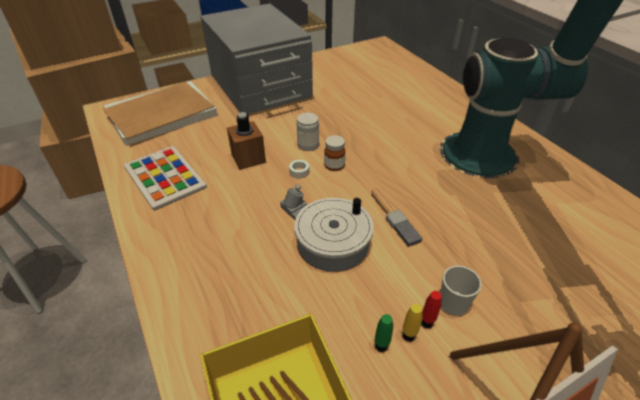

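View pics/side0.png

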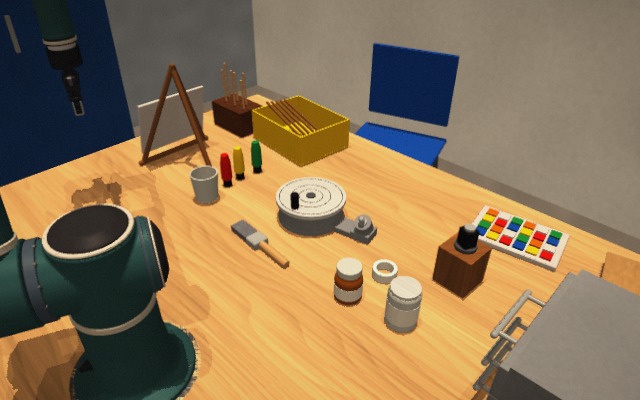

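The scene view shows the turntable at about (334,230), its knob at (357,206), the nipple at (295,195) and the gun in its holder at (243,140). In the side view they are at (311,200), (295,201), (364,222) and (467,238).

```bash
cat > h.py <<'E'
import numpy as np, cv2
from workcell import sensors, viewer
from scipy.spatial.transform import Rotation as R
def ray(p,uv):
    K=p["K"]; d=np.array([p["k1"],0,0,0,0.])
    x,y=cv2.undistortPoints(np.array([[uv]],float),K,d)[0,0]
    T=p["world_to_cam"]; Rm=T[:3,:3]
    v=Rm.T@np.array([x,y,1]); return -Rm.T@T[:3,3], v/np.linalg.norm(v)
def plane(p,uv,z):
    o,v=ray(p,uv); return o+v*(z-o[2])/v[2]
def tri(rs):
    A=sum(np.eye(3)-np.outer(v,v) for o,v in rs); b=sum((np.eye(3)-np.outer(v,v))@o for o,v in rs)
    return np.linalg.solve(A,b)
def proj(p,X):
    c=p["world_to_cam"]@np.append(X,1); x=c[:2]/c[2]; x=x*(1+p["k1"]*(x@x))
    return p["K"][:2,:2]@x+p["K"][:2,2]
def tool():
    s=sensors.read_state(); return s,s["tool_pos"],R.from_rotvec(s["tcp_rot"])
E
python3 - <<'E'
from h import *
a,b=viewer.camera_params("scene"),viewer.camera_params("side")
A,B=cv2.imread("pics/scene0.png"),cv2.imread("pics/side0.png")
for n,z,u,v in [("disc",.064,(334,224),(311,197)),("knobtop",.104,(357,200),(295,193)),("capTop",.149,(243,114),(468,227)),("nip",.065,(297,190),(364,218))]:
    print(n,plane(a,u,z).round(3),plane(b,v,z).round(3),tri([ray(a,u),ray(b,v)]).round(3))
def crop(I,x,y,w,h): return cv2.resize(I[y:y+h,x:x+w],(400,300),interpolation=cv2.INTER_CUBIC)
m=np.vstack([np.hstack([crop(A,275,180,120,90),crop(A,203,100,100,75)]),np.hstack([crop(B,270,170,120,90),crop(B,417,215,100,75)])])
cv2.imwrite("pics/m0.png",m)
E
```

```text
disc [0.557 0.102 0.064] [0.554 0.095 0.064] [0.556 0.099 0.061]
knobtop [0.493 0.094 0.104] [0.497 0.093 0.104] [0.495 0.093 0.105]
capTop [ 0.612 -0.298  0.149] [ 0.611 -0.298  0.149] [ 0.612 -0.298  0.149]
nip [ 0.58  -0.041  0.065] [ 0.578 -0.058  0.065] [ 0.58  -0.052  0.059]
```

View pics/m0.png

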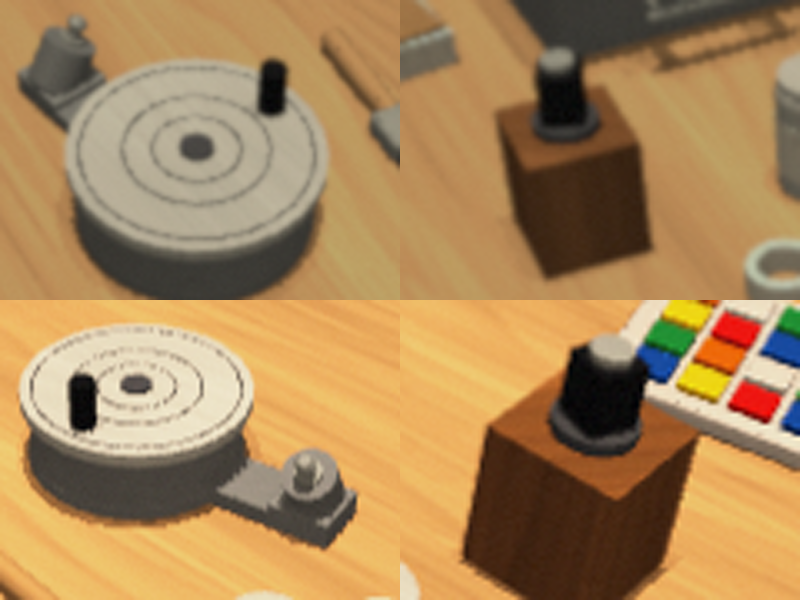

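The mosaic shows the disc centre at scene (334.1,224.1) and side (310.8,195.2). The knob top is at (356.6,199.8) and (294.9,193.4), and the nipple tip at (297.5,186.6) and (362,217.5). The gun cap is at (242.5,113.2) and (470,226). I'll move above the turntable and refine with the wrist camera.

```bash
python3 -m inch '[-27,-26,0,0,0,0,45,-27,-26,0,0,0,0,45,-27,-26,0,0,0,0,45,-27,-26,0,0,0,0,45,-27,-26,0,0,0,0,45,-27,-26,0,0,0,0,45,-27,-26,0,0,0,0,45,-27,-26,0,0,0,0,45]' 20
python3 -m inch '[-27,-26,0,0,0,0,45,-27,-26,0,0,0,0,45,-27,-26,0,0,0,0,45,-27,-26,0,0,0,0,45,-27,-26,0,0,0,0,45,-27,-26,0,0,0,0,45,-27,-26,0,0,0,0,45,0,0,0,0,0,0,45]'
python3 - <<'E'
from h import *
print(sensors.read_state()["joint_vel"].round(3))
a,b=viewer.camera_params("scene"),viewer.camera_params("side")
for n,u,v in [("disc",(334.1,224.1),(310.8,195.2)),("knob",(356.6,199.8),(294.9,193.4)),("tip",(297.5,186.6),(362,217.5)),("cap",(242.5,113.2),(470,225.8))]:
    print(n,tri([ray(a,u),ray(b,v)]).round(4))
import pickle
p=viewer.camera_params("wrist"); im=viewer.read_camera("wrist"); pickle.dump(p,open("w1.pkl","wb"))
cv2.imwrite("pics/w1.png",im[:,:,::-1])
E
```

```text
time: 0.95
tool_pos: [0.3664, 0.3598, 0.231]
tcp_rot: [-0.56, -3.091, 0.001]
wrist_force: [0.5, 0.1, 0.5]
width: 0.526
grip_force: 0.0
time: 1.75
tool_pos: [0.4806, 0.1211, 0.2311]
tcp_rot: [0.567, 3.089, -0.002]
wrist_force: [0.6, 0.9, 0.0]
width: 0.527
grip_force: 0.0
[ 0.059 -0.009  0.011  0.054  0.014  0.056]
disc [0.5577 0.1015 0.0643]
knob [0.4944 0.0925 0.1042]
tip [ 0.5744 -0.0532  0.065 ]
cap [ 0.613  -0.3002  0.1516]
```

View pics/w1.png

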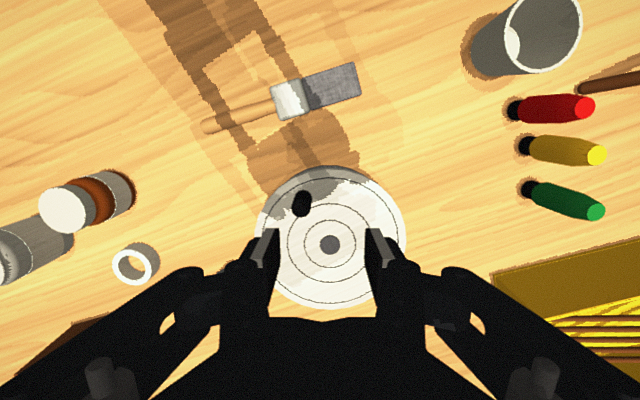

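The wrist view shows the disc centre at (330,244) and the black knob at about (302,204). The fingers straddle the line towards it.

Run:
```python
from h import *
import pickle
p=pickle.load(open("w1.pkl","rb")); im=cv2.imread("pics/w1.png")
print("disc",plane(p,(330,244),.064).round(4))
g=im.max(2); m=(g<45).astype(np.uint8); m[:, :285]=0; m[:,325:]=0; m[:185]=0; m[222:]=0
n,l,st,c=cv2.connectedComponentsWithStats(m); i=1+st[1:,4].argmax(); print(st[i],c[i])
print("knob mid",plane(p,c[i],.084).round(4))
s,t,r=tool(); M=r.as_matrix(); print(t,M.round(3))
k=np.array([.4945,.0925,.073]); print((M.T@(k-t)*1000).round(1))
D=np.array([.5575,.1010]);print(np.linalg.norm(k[:2]-D),np.degrees(np.arctan2(*(k[:2]-D)[::-1])))
```

```text
disc [0.5584 0.0995 0.064 ]
[292 190  20  27 398] [301.51005025 203.3718593 ]
knob mid [0.4947 0.0904 0.084 ]
[0.47972257 0.12283913 0.23100465] [[-0.935  0.355 -0.001]
 [ 0.355  0.935 -0.   ]
 [ 0.    -0.    -1.   ]]
[-24.6 -23.1 158. ]
0.06357082664241516 -172.31601817026603
```

```bash
python3 -m inch '[-8,-8,10,0,0,0,45,-8,-8,15,0,0,0,45,-8.6,-7.9,25,0,0,0,45,0,0,32,0,0,0,45,0,0,32,0,0,0,45,0,0,26,0,0,0,45,0,0,18,0,0,0,45,0,0,0,0,0,0,18]' 25
python3 -m inch '[0,0,0,0,0,0,15,0,0,0,0,0,0,15,0,0,0,0,0,0,15,0,0,0,0,0,0,15,0,0,0,0,0,0,15,0,0,0,0,0,0,15,0,0,0,0,0,0,15,0,0,0,0,0,0,15]' 25
python3 - <<'E'
from h import *
s,t,r=tool(); M=r.as_matrix(); print(t,s['wrist_force'],s['width'],s['grip_force'])
D=np.array([.558,.1005]); d=t[:2]-D; print(np.hypot(*d)*1000,np.degrees(np.arctan2(d[1],d[0])))
rad=np.array([65.]); a0=np.arctan2(d[1],d[0]); N=40
a=a0+np.radians(np.linspace(0,370,N+1)); P=np.c_[D[0]*1000+65*np.cos(a),D[1]*1000+65*np.sin(a),np.full(N+1,t[2]*1000)]
dx=(np.diff(P,axis=0)@M).round(1)
for i in range(0,N,8): print(dx[i:i+8,:2].tolist())
E
```

```text
time: 2.6
tool_pos: [0.4897, 0.0934, 0.0687]
tcp_rot: [-0.557, -3.083, 0.004]
wrist_force: [-0.6, 0.1, -0.6]
width: 0.371
grip_force: 0.0
time: 3.4
tool_pos: [0.4923, 0.0935, 0.072]
tcp_rot: [-0.56, -3.088, 0.001]
wrist_force: [-1.0, 2.3, -24.4]
width: 0.22
grip_force: 25.2
[0.49232798 0.09350945 0.07200538] [ -1.00872504   2.33592632 -24.39170344] 0.2198096013735693 25.16392707824707
66.04303607671908 -173.92394754642442
[[-5.4, -9.0], [-6.8, -8.0], [-8.0, -6.8], [-9.0, -5.4], [-9.7, -3.9], [-10.2, -2.3], [-10.5, -0.6], [-10.4, 1.1]]
[[-10.1, 2.8], [-9.5, 4.3], [-8.7, 5.8], [-7.7, 7.2], [-6.4, 8.3], [-5.0, 9.2], [-3.5, 9.9], [-1.8, 10.3]]
[[-0.1, 10.5], [1.6, 10.4], [3.2, 10.0], [4.8, 9.3], [6.2, 8.5], [7.5, 7.3], [8.6, 6.0], [9.4, 4.6]]
[[10.0, 3.0], [10.4, 1.4], [10.5, -0.3], [10.3, -2.0], [9.8, -3.6], [9.1, -5.2], [8.2, -6.6], [7.0, -7.8]]
[[5.7, -8.8], [4.2, -9.6], [2.6, -10.2], [0.9, -10.4], [-0.8, -10.5], [-2.4, -10.2], [-4.1, -9.7], [-5.6, -8.9]]
```

```bash
python3 -m inch '[-5.4,-9,0.9,0,0,0,15,-6.8,-8,0,0,0,0,15,-8,-6.8,0,0,0,0,15,-9,-5.4,0,0,0,0,15,-9.7,-3.9,0,0,0,0,15,-10.2,-2.3,0,0,0,0,15,-10.5,-0.6,0,0,0,0,15,-10.4,1.1,0,0,0,0,15]'
python3 - <<'E'
from h import *
s,t,r=tool(); print(t,s['wrist_force'],s['joint_vel'].round(2))
D=np.array([.558,.1005]); d=t[:2]-D; print(np.hypot(*d)*1000,np.degrees(np.arctan2(d[1],d[0])))
E
```

```text
time: 4.2
tool_pos: [0.548, 0.037, 0.0721]
tcp_rot: [-0.562, -3.09, -0.003]
wrist_force: [-0.9, 10.3, -22.1]
width: 0.224
grip_force: 25.7
[0.54803991 0.03696227 0.07207012] [ -0.88482837  10.33385767 -22.0588954 ] [-0.04  0.18 -0.21  0.02  0.04 -0.05]
64.31365549337815 -98.90910317015418
```

```bash
python3 -m inch '[-10.1,3,0.5,0,0,0,15,-9.5,4.5,0,0,0,0,15,-8.7,5.8,0,0,0,0,15,-7.7,7.2,0,0,0,0,15,-6.4,8.3,0,0,0,0,15,-5,9.2,0,0,0,0,15,-3.5,9.9,0,0,0,0,15,-1.8,10.3,0,0,0,0,15]'
python3 -m inch '[-0.1,10.5,0,0,0,0,15,1.6,10.4,0,0,0,0,15,3.2,10,0,0,0,0,15,4.8,9.3,0,0,0,0,15,6.2,8.5,0,0,0,0,15,7.5,7.3,0,0,0,0,15,8.6,6,0,0,0,0,15,9.4,4.6,0,0,0,0,15]'
python3 - <<'E'
from h import *
s,t,r=tool(); print(t,s['wrist_force'],s['joint_vel'].round(2))
D=np.array([.558,.1005]); d=t[:2]-D; print(np.hypot(*d)*1000,np.degrees(np.arctan2(d[1],d[0])))
E
```

```text
time: 5.0
tool_pos: [0.6153, 0.0728, 0.072]
tcp_rot: [-0.56, -3.085, 0.001]
wrist_force: [-12.5, 3.9, -9.0]
width: 0.222
grip_force: 26.8
time: 5.8
tool_pos: [0.603, 0.1475, 0.0721]
tcp_rot: [0.56, 3.09, -0.004]
wrist_force: [-1.5, -5.1, -17.1]
width: 0.223
grip_force: 26.2
[0.60295016 0.14753101 0.07206777] [ -1.5256223   -5.09309931 -17.0621044 ] [ 0.14 -0.09  0.13  0.   -0.03  0.14]
65.05715416833928 46.29595768010688
```

```bash
python3 -m inch '[10,3,0,0,0,0,15,10.4,1.4,0,0,0,0,15,10.5,-0.3,0,0,0,0,15,10.3,-2,0,0,0,0,15,9.8,-3.6,0,0,0,0,15,9.1,-5.2,0,0,0,0,15,8.2,-6.6,0,0,0,0,15,7,-7.8,0,0,0,0,15]'
python3 -m inch '[5.7,-8.8,0,0,0,0,15,4.2,-9.6,0,0,0,0,15,2.6,-10.2,0,0,0,0,15,0.9,-10.4,0,0,0,0,15,-0.8,-10.5,0,0,0,0,15,-2.4,-10.2,0,0,0,0,15,-4.1,-9.7,0,0,0,0,15,-5.6,-8.9,0,0,0,0,15]'
python3 - <<'E'
from h import *
s,t,r=tool(); print(t,s['wrist_force'],s['joint_vel'].round(2))
D=np.array([.558,.1005]); d=t[:2]-D; print(np.hypot(*d)*1000,np.degrees(np.arctan2(d[1],d[0])))
E
```

```text
time: 6.6
tool_pos: [0.5225, 0.1567, 0.0721]
tcp_rot: [-0.561, -3.09, -0.003]
wrist_force: [0.0, 4.0, -19.0]
width: 0.225
grip_force: 25.9
time: 7.4
tool_pos: [0.4951, 0.0815, 0.072]
tcp_rot: [-0.56, -3.09, 0.001]
wrist_force: [-3.4, 2.0, -17.1]
width: 0.227
grip_force: 26.3
[0.4950601  0.08145606 0.0720211 ] [ -3.3775627    2.02332175 -17.07313717] [-0.21  0.01 -0.02  0.   -0.02 -0.21]
65.75790577664914 -163.16557833991305
```

```bash
python3 -m inch '[0,0,0,0,0,0,45,0,0,0,0,0,0,45,0,0,0,0,0,0,45,0,0,-30,0,0,0,45,0,0,-40,0,0,0,45,0,0,-40,0,0,0,45,-20,-20,-40,0,0,0,45,-30,-31,-40,0,0,0,45]' 
python3 -m inch '[-36,-38,0,0,0,0,60,-36,-38,0,0,0,0,60,-36,-38,0,0,0,0,60,-36,-38,0,0,0,0,60,-36,-38,0,0,0,0,60,-36,-38,0,0,0,0,60,-36,-38,0,0,0,0,60,0,0,0,0,0,0,60]'
python3 -m inch '[0,0,0,0,0,0,60,0,0,0,0,0,0,60,0,0,0,0,0,0,60,0,0,0,0,0,0,60,0,0,0,0,0,0,60,0,0,0,0,0,0,60,0,0,0,0,0,0,60,0,0,0,0,0,0,60]'
python3 - <<'E'
from h import *
import pickle
s,t,r=tool();print(t,s['wrist_force'],s['q'])
p=viewer.camera_params("wrist"); im=viewer.read_camera("wrist"); pickle.dump(p,open("w2.pkl","wb"))
cv2.imwrite("pics/w2.png",im[:,:,::-1])
for n,X in [("cap",[.613,-.299,.149]),("tip",[.5744,-.0532,.065]),("disc",[.558,.1005,.064])]: print(n,proj(p,np.array(X)))
E
```

```text
time: 8.2
tool_pos: [0.5242, 0.0241, 0.2607]
tcp_rot: [0.554, 3.086, 0.002]
wrist_force: [1.1, -0.2, 0.5]
width: 0.527
grip_force: 0.0
time: 9.0
tool_pos: [0.6606, -0.3055, 0.2559]
tcp_rot: [0.566, 3.087, -0.006]
wrist_force: [-0.8, 0.5, -1.2]
width: 0.702
grip_force: 0.0
time: 9.8
tool_pos: [0.6584, -0.2989, 0.2559]
tcp_rot: [-0.56, -3.091, 0.0]
wrist_force: [-0.7, 0.1, 0.4]
width: 0.702
grip_force: 0.0
[ 0.658368   -0.29894938  0.25589614] [-0.69268323  0.05411873  0.36872059] [-4.60665628e-01  3.41995427e-01  1.45899796e+00 -3.57411859e-05
  1.34065493e+00 -1.67278850e+00]
cap [305.53597011 143.59782422]
tip [512.96388126  20.29875682]
disc [652.26529062 -49.84255127]
```

View pics/w2.png

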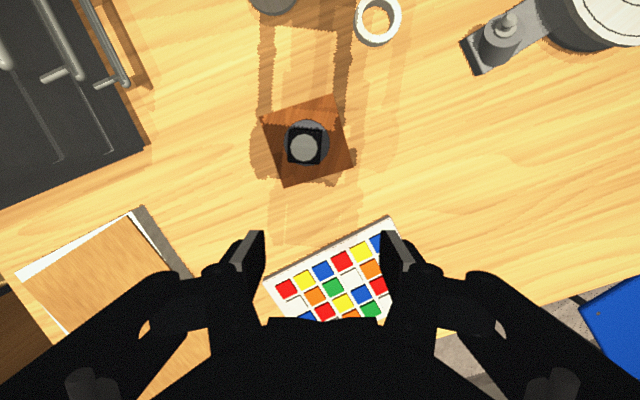

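The wrist view shows the cap at (304,147) on a black square grip that is nearly aligned with the image, and the nipple head at about (505,22). I'll zoom in on both.

Run:
```python
from h import *
im=cv2.imread("pics/w2.png")
g=im.max(2)
m=(g[110:185,260:350]<40).astype(np.uint8)
n,l,st,c=cv2.connectedComponentsWithStats(m); i=1+st[1:,4].argmax(); print(st[i]); 
cn=max(cv2.findContours((l==i).astype(np.uint8),0,2)[0],key=len); print(cv2.minAreaRect(cn+np.array([260,110])))
A=cv2.resize(im[105:195,250:355],(400,343),interpolation=3); B=cv2.resize(im[0:80,455:555],(400,320),interpolation=3)[:343]
B=cv2.copyMakeBorder(B,0,23,0,0,0)
cv2.imwrite("pics/z2.png",np.hstack([A,B]))
```

```text
[ 27  17  35  37 520]
((303.9263916015625, 145.53045654296875), (33.5573616027832, 35.552276611328125), 4.085616588592529)
```

View pics/z2.png

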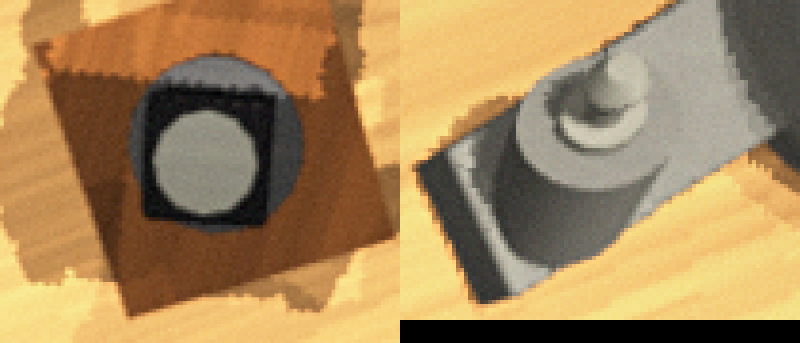

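The zoom shows the cap centre at (304.1,147.8), with the grip's top edge tilted about 3–4° clockwise. The nipple tip is near (507,13) and its hex base centre near (505.5,29.5).

Run:
```python
from h import *
import pickle
p=pickle.load(open("w2.pkl","rb")); 
cap=plane(p,(304.1,147.8),.149); print("cap",cap)
f=lambda x,y:plane(p,(x/3.81+250,y/3.81+105),.143)
s,t,r=tool(); M=r.as_matrix()
for a,b in [((148,88),(275,95)),((275,95),(267,226)),((143,217),(267,226)),((148,88),(143,217))]:
    d=M.T@(f(*b)-f(*a)); print(d.round(4),np.degrees(np.arctan2(d[1],d[0])).round(1))
g=np.array([.6125,-.2995,.107]); print((M.T@(g-t)*1000).round(1),(M.T@(cap-t)*1000).round(1))
a,b=viewer.camera_params("scene"),viewer.camera_params("side")
tip=tri([ray(a,(297.5,186.6)),ray(b,(362,217.5)),ray(p,(507,13))]);print("tip",tip)
for o,v in [ray(a,(297.5,186.6)),ray(b,(362,217.5)),ray(p,(507,13))]: w=tip-o; print((w-v*(w@v)).round(4))
F=plane(p,(505.5,29.5),.0515); print("base",F); d=F[:2]-[.558,.1005]; print(np.hypot(*d),"yaw",np.arctan2(d[0],-d[1]))
```

```text
cap [ 0.61592967 -0.30149262  0.149     ]
[-0.0016  0.0292  0.    ] 93.2
[-0.0304 -0.0019 -0.    ] -176.4
[-0.0022  0.0294  0.    ] 94.2
[-0.0298 -0.0021 -0.    ] -176.0
[ 42.8 -16.5 148.8] [ 38.9 -17.2 106.8]
tip [ 0.57015795 -0.05597449  0.06487185]
[-0.0022 -0.0014  0.0025]
[-0.0027 -0.     -0.0029]
[0.0048 0.0014 0.0005]
base [ 0.57975517 -0.05393452  0.0515    ]
0.15595931543690966 yaw 0.13994895299269153
```

```bash
python3 -m inch '[0,0,0,0,0,3.8,60,10,-5,10,0,0,0,60,15,-7,25,0,0,0,60,14.8,-7.7,30,0,0,0,60,0,0,30,0,0,0,60,0,0,20,0,0,0,60,0,0,15,0,0,0,60,0,0,10,0,0,0,60]' 
python3 -m inch '[0,0,6,0,0,0,60,0,0,2,0,0,0,60,0,0,0,0,0,0,60,0,0,0,0,0,0,25,0,0,0,0,0,0,25,0,0,0,0,0,0,25,0,0,0,0,0,0,25,0,0,0,0,0,0,25]' 100
python3 - <<'E'
from h import *
s,t,r=tool();print(t,s['wrist_force'],s['width']*85.4,s['grip_force'])
E
```

```text
time: 10.65
tool_pos: [0.6136, -0.3005, 0.1144]
tcp_rot: [-0.663, -3.07, -0.001]
wrist_force: [0.3, 0.7, -0.4]
width: 0.705
grip_force: 0.0
time: 11.45
tool_pos: [0.6148, -0.3009, 0.1092]
tcp_rot: [0.662, 3.069, -0.001]
wrist_force: [0.7, 1.7, 5.8]
width: 0.337
grip_force: 99.6
[ 0.61483962 -0.30091268  0.10922557] [0.6811924  1.67863914 5.77846266] 28.77486164878029 99.63756322860718
```

```bash
python3 -m inch '[0,0,-15,0,0,0,25,0,0,-35,0,0,0,25,0,0,-45,0,0,0,25,0,0,-45,0,0,0,25,15,12,0,0,0,0,25,25,20,0,0,0,0,25,30,24,0,0,0,0,25,30,24,0,0,0,0,25]' 100
python3 -m inch '[30,24,0,0,0,0,25,30,24,0,0,0,0,25,25,20,0,-3.06,-4.84,0,25,18,18,0,-3.06,-4.84,0,25,0,0,0,-3.06,-4.84,0,25,0,0,0,-3.06,-4.84,0,25,0,0,0,-3.06,-4.84,0,25,0,0,0,0,0,0,25]'
cat > tgt.py <<'E'
from h import *
F=np.array([.5800,-.0535,.05]); yaw=.14
n=np.array([-np.sin(.5)*np.cos(yaw),-np.sin(.5)*np.sin(yaw),np.cos(.5)])
L=.0942
def todo(h,F=F,n=n):
    "tool-frame shift (mm) and turn (deg) to bring mouth to F+h*n"
    s,t,r=tool(); M=r.as_matrix(); z=M[:,2]
    ax=np.cross(z,-n); ang=np.arcsin(np.linalg.norm(ax)); w=ax/np.linalg.norm(ax)*ang
    print("pos",t.round(4),"force",s['wrist_force'].round(1),"grip",round(s['grip_force'],1),"q",s['q'].round(2))
    print("turn deg tool",np.degrees(M.T@w).round(2))
    print("shift tool for TCP",(M.T@(F+(h+L)*n-t)*1000).round(1),"mouth err now",(M.T@(F+h*n-(t+L*z))*1000).round(1))
E
python3 -c "
from tgt import *
todo(.06)"
```

```text
time: 12.25
tool_pos: [0.5542, -0.1854, 0.247]
tcp_rot: [-0.664, -3.068, -0.001]
wrist_force: [0.6, 0.8, -3.6]
width: 0.337
grip_force: 99.6
time: 13.05
tool_pos: [0.4928, -0.0648, 0.2431]
tcp_rot: [0.565, 2.609, 0.235]
wrist_force: [-0.5, 0.6, -4.7]
width: 0.333
grip_force: 100.0
pos [ 0.4928 -0.0648  0.2431] force [-0.5  0.6 -4.7] grip 100.0 q [-0.33 -0.4   2.28  0.3   0.84 -1.63]
turn deg tool [-0.12 -0.37 -0.  ]
shift tool for TCP [12.1 -9.  57.5] mouth err now [11.5 -8.8 57.5]
```

```bash
python3 -m inch '[4,-3,15,-0.1,-0.35,0,25,4,-3,15,0,0,0,25,3.6,-2.8,15,0,0,0,25,0,0,8,0,0,0,25,0,0,4.5,0,0,0,25,0,0,0,0,0,0,25,0,0,0,0,0,0,25,0,0,0,0,0,0,25]'
python3 - <<'E'
from tgt import *
import pickle
todo(.06)
s,t,r=tool(); m=t+L*r.as_matrix()[:,2]; print("mouth",m)
W=[]
for n in ["wrist","scene","side"]:
    p=viewer.camera_params(n); im=viewer.read_camera(n)[:,:,::-1]; pickle.dump(p,open(f"p3{n}.pkl","wb")); cv2.imwrite(f"pics/{n}3.png",im)
    u=proj(p,m); v=proj(p,F+.02*globals()['n'] if False else F+.02*np.array([-np.sin(.5)*np.cos(.14),-np.sin(.5)*np.sin(.14),np.cos(.5)])); print(n,u.round(1),v.round(1))
    if n=="wrist": c=im; x0,y0,sc=0,0,.625; W.append(cv2.resize(c,(400,250)))
    else: 
        x0,y0=(v-[40,45]).astype(int); print("crop",x0,y0); W.append(cv2.resize(im[y0:y0+75,x0:x0+100],(400,300),interpolation=3))
    if n=="wrist":
        x0,y0=np.clip((v-[80,60]).astype(int),0,None); print("crop",x0,y0); W.append(cv2.resize(im[y0:y0+120,x0:x0+160],(400,300),interpolation=3))
W[0]=cv2.copyMakeBorder(W[0],0,50,0,0,0)
for w in W: print(w.shape)
cv2.imwrite("pics/m3.png",np.vstack([np.hstack(W[:2]),np.hstack(W[2:])]))
E
```

```text
time: 13.85
tool_pos: [0.5132, -0.065, 0.191]
tcp_rot: [0.56, 2.595, 0.234]
wrist_force: [0.3, 0.2, -4.0]
width: 0.337
grip_force: 100.3
pos [ 0.5132 -0.065   0.191 ] force [ 0.3  0.2 -4. ] grip 100.3 q [-0.32 -0.31  2.32  0.34  0.69 -1.68]
turn deg tool [0.07 0.42 0.  ]
shift tool for TCP [ 8.  -2.6  1.9] mouth err now [ 8.7 -2.7  1.9]
mouth [ 0.5585528  -0.05889851  0.10859954]
wrist [324.  194.4] [320.9 174.7]
crop 240 114
scene [301.1 169.6] [298.  184.8]
crop 258 139
side [360.1 206.4] [361.  217.8]
crop 321 172
(300, 400, 3)
(300, 400, 3)
(300, 400, 3)
(300, 400, 3)
```

View pics/m3.png

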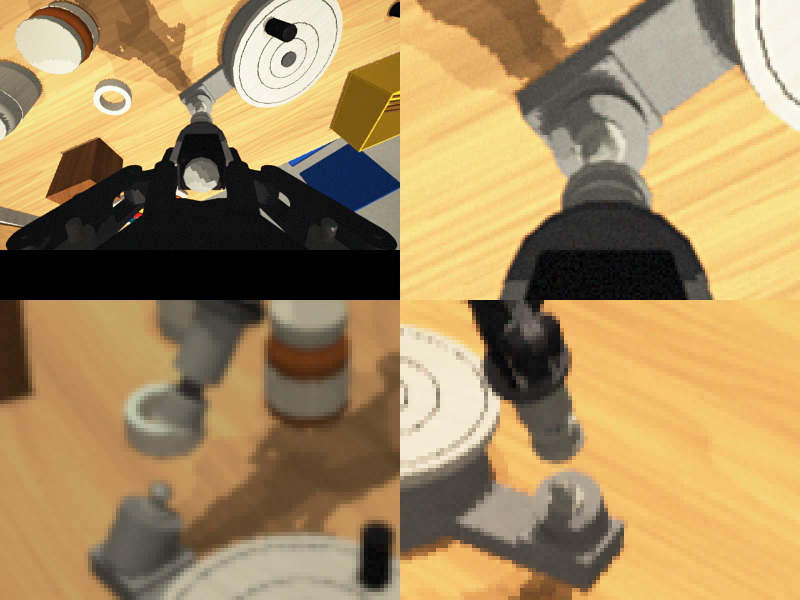

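The wrist, scene and side crops show the coupler above the nipple. In the scene view the tape roll lies behind it at about (299,166), so the mouth is hard to separate. The nipple head is at side (364,219) and scene (298,187). I'll difference against the first pictures and enlarge.

Run:
```python
from tgt import *
import pickle
s,t,r=tool(); M=r.as_matrix(); m=t+L*M[:,2]
W=[]
for nm,(x0,y0) in [("scene",(275,150)),("side",(335,180))]:
    p=viewer.camera_params(nm)
    I=cv2.imread(f"pics/{nm}3.png"); 
    c=cv2.resize(I[y0:y0+56,x0:x0+50],(400,448),interpolation=2)
    for X,col in [(m,(0,0,255)),(F,(255,0,0)),(F+.02*n,(0,255,0)),(t+(L-.08)*M[:,2],(255,0,255))]:
        u=proj(p,X); print(nm,u.round(1)); q=((u-[x0,y0])*8+4).astype(int); cv2.drawMarker(c,tuple(int(k) for k in q),col,0,8,1)
    W.append(c)
cv2.imwrite("pics/m4.png",np.hstack(W))
p=pickle.load(open("p3wrist.pkl","rb"))
for X in (m,F,F+.02*n): print("wrist",proj(p,X).round(1))
```

```text
scene [301.2 169.6]
scene [295.1 191.5]
scene [298.  184.8]
scene [313.8 140.5]
side [360.  206.6]
side [362.7 221.7]
side [361.  217.8]
side [352.4 188.5]
wrist [323.7 193.9]
wrist [321.  170.9]
wrist [320.9 174.7]
```

View pics/m4.png

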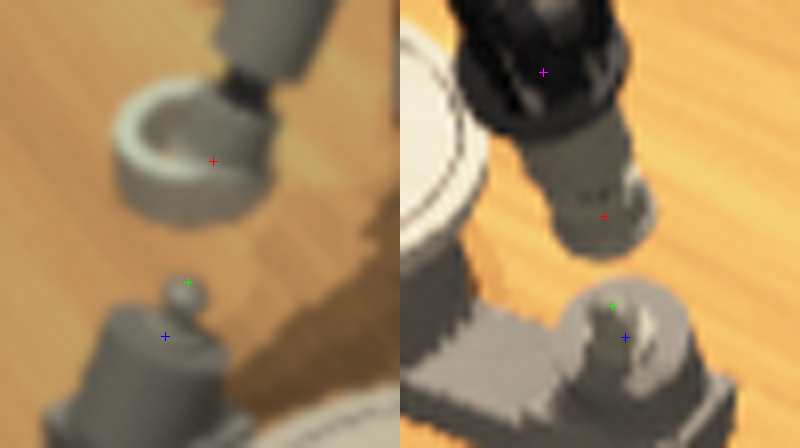

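The enlarged crops show the projected mouth at scene (301,170) and side (360,207). Tip and foot marks land on the real parts to within about a pixel. The model is good, so I'll align and go to just above the head.

```bash
python3 -m inch '[4,-1.3,0,0,0.4,0,25,4,-1.3,0,0,0,0,25,0,0,8,0,0,0,25,0,0,12,0,0,0,25,0,0,9,0,0,0,25,0,0,5,0,0,0,25,0,0,0,0,0,0,25,0,0,0,0,0,0,25]'
python3 -c "
from tgt import *
todo(.026)"
```

```text
time: 14.8
tool_pos: [0.5215, -0.0614, 0.1558]
tcp_rot: [0.561, 2.604, 0.237]
wrist_force: [-0.8, 0.5, -2.6]
width: 0.337
grip_force: 100.3
pos [ 0.5215 -0.0614  0.1558] force [-0.8  0.5 -2.6] grip 100.3 q [-0.3  -0.24  2.34  0.37  0.61 -1.7 ]
turn deg tool [ 0.06 -0.09 -0.  ]
shift tool for TCP [-1.1  0.3  1. ] mouth err now [-1.2  0.2  1. ]
```

```bash
python3 -m inch '[-1.1,0.3,0,0,0,0,25,0,0,3,0,0,0,25,0,0,3,0,0,0,25,0,0,3,0,0,0,25,0,0,3,0,0,0,25,0,0,0,0,0,0,25,0,0,0,0,0,0,25,0,0,0,0,0,0,25]' 115
python3 -c "
from tgt import *
todo(.015)"
```

```text
time: 15.6
tool_pos: [0.5282, -0.0609, 0.1462]
tcp_rot: [0.561, 2.603, 0.236]
wrist_force: [-0.8, 0.9, -3.2]
width: 0.334
grip_force: 113.5
pos [ 0.5282 -0.0609  0.1462] force [-0.8  0.9 -3.2] grip 113.5 q [-0.3  -0.21  2.34  0.38  0.59 -1.71]
turn deg tool [ 0.06 -0.04  0.  ]
shift tool for TCP [ 0.3 -0.   0.3] mouth err now [ 0.2 -0.1  0.3]
```

```bash
python3 -m inch '[0,0,2,0,0,0,25,0,0,2,0,0,0,25,0,0,1.5,0,0,0,25,0,0,1.5,0,0,0,25,0,0,1.5,0,0,0,25,0,0,1.5,0,0,0,25,0,0,0,0,0,0,25,0,0,0,0,0,0,25]'
python3 -c "
from tgt import *
todo(.005)"
```

```text
time: 16.4
tool_pos: [0.533, -0.0601, 0.1375]
tcp_rot: [0.561, 2.603, 0.237]
wrist_force: [-1.1, -0.7, -3.6]
width: 0.338
grip_force: 114.6
pos [ 0.533  -0.0601  0.1375] force [-1.1 -0.7 -3.6] grip 114.6 q [-0.29 -0.19  2.34  0.39  0.56 -1.72]
turn deg tool [ 0.07 -0.04 -0.  ]
shift tool for TCP [ 0.3 -0.2  0.4] mouth err now [ 0.2 -0.3  0.4]
```

```bash
python3 -m inch '[0,0,1,0,0,0,25,0,0,1,0,0,0,25,0,0,1,0,0,0,25,0,0,1,0,0,0,25,0,0,0,0,0,0,25,0,0,0,0,0,0,25,0,0,0,0,0,0,25,0,0,0,0,0,0,25]'
python3 -c "
from tgt import *
todo(.001)"
```

```text
time: 17.2
tool_pos: [0.5349, -0.0599, 0.1348]
tcp_rot: [0.56, 2.603, 0.236]
wrist_force: [-7.8, -0.7, 5.9]
width: 0.335
grip_force: 115.5
pos [ 0.5349 -0.0599  0.1348] force [-7.8 -0.7  5.9] grip 115.5 q [-0.29 -0.18  2.34  0.39  0.56 -1.72]
turn deg tool [ 0.08 -0.03  0.  ]
shift tool for TCP [ 0.6 -0.3  1.1] mouth err now [ 0.6 -0.4  1.1]
```

```bash
python3 -m inch '[0,0,1,0,0,0,25,0,0,1,0,0,0,25,0,0,1,0,0,0,25,0,0,1,0,0,0,25,0,0,0,0,0,0,25,0,0,0,0,0,0,25,0,0,0,0,0,0,25,0,0,0,0,0,0,25]'
python3 - <<'E'
from tgt import *
todo(-.003); s=sensors.read_state(); print("axial",s['wrist_force']@n)
E
```

```text
time: 18.0
tool_pos: [0.5368, -0.0597, 0.1316]
tcp_rot: [0.56, 2.603, 0.236]
wrist_force: [-9.8, -1.9, 7.1]
width: 0.339
grip_force: 115.8
pos [ 0.5368 -0.0597  0.1316] force [-9.8 -1.9  7.1] grip 115.8 q [-0.29 -0.17  2.34  0.39  0.55 -1.73]
turn deg tool [ 0.08 -0.02 -0.  ]
shift tool for TCP [ 0.7 -0.4  1.3] mouth err now [ 0.7 -0.5  1.3]
axial 10.965806480119038
```

```bash
python3 -m inch '[0.5,-0.3,0.5,0,0,0,25,0,0,0.4,0,0,0,25,0,0,0,0,0,0,25,0,0,0,0,0,0,25,0,0,0,0,0,0,25,0,0,0,0,0,0,25,0,0,0,0,0,0,25,0,0,0,0,0,0,25]'
python3 - <<'E'
from tgt import *
todo(-.004); s=sensors.read_state(); print("axial",s['wrist_force']@n, s['joint_vel'].round(3))
W=[]
for nm,(x0,y0) in [("scene",(265,140)),("side",(330,175))]:
    I=viewer.read_camera(nm)[:,:,::-1]; cv2.imwrite(f"pics/{nm}5.png",I)
    W.append(cv2.resize(I[y0:y0+65,x0:x0+60],(400,433),interpolation=2))
cv2.imwrite("pics/m5.png",np.hstack(W))
E
```

```text
time: 18.8
tool_pos: [0.537, -0.0596, 0.1308]
tcp_rot: [0.56, 2.602, 0.237]
wrist_force: [-9.5, -1.6, 8.3]
width: 0.334
grip_force: 116.1
pos [ 0.537  -0.0596  0.1308] force [-9.5 -1.6  8.3] grip 116.1 q [-0.29 -0.17  2.34  0.4   0.54 -1.73]
turn deg tool [0.1  0.02 0.  ]
shift tool for TCP [ 0.6 -0.3  1.5] mouth err now [ 0.6 -0.4  1.5]
axial 11.873636185786676 [-0.     0.     0.001 -0.    -0.001  0.   ]
```

View pics/m5.png

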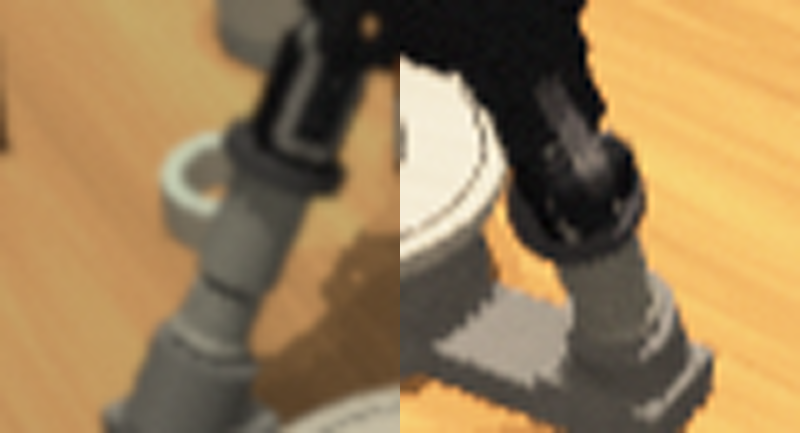

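The coupler sits squarely on the nipple near the boss, in line with it, and the stem gap above the sleeve has nearly closed. The axial push is about 14.5 N, rising at the spring's rate, so compression is about 7–8 mm. I'll hand the job in.

```bash
python3 -c "
from workcell import job
print(job.finish_job())"
```

```text
the job is handed in; nothing more can be done
None
```

I handed the job in at about 19 s: the disc was turned about 371° counter-clockwise, and the gun is held on the nipple with its nose spring compressed an estimated 7–8 mm of 10 mm; the judge's verdict was not shown.

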